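# Cap the flux-cleaner tank and lock both cam arms

### The arm

A 7-joint arm with a two-finger parallel gripper is mounted at the origin on the work surface. World frame = base frame: x ahead of the robot, y to its left, z up, the work surface at z = 0. Lengths are in mm, angles in rad, forces in N, time in s.
With the tool pointing down it reaches from about 400 to 750 mm from the base axis. Payload 19.5 kg.
Tool frame: the origin (TCP) lies on the centre line of the jaws, within the pads' length; the fingertips stand 14 mm ahead of it and the grasp point (between the pads) lies 5 mm behind it; y points along the fingers, x is the direction in which the jaws open and shut, and the axes are right-handed (so a half turn about y gives the same grasp; the last joint's range is limited). The gripper opens to 85 mm and grips with 20 to 120 N. Pads are 22 mm wide; open, the fingers measure 114 mm over their backs; the gripper's body (76 mm by 85 mm) begins 54 mm behind the grasp point. The pads swing forward as they close: fully open they stand 13 mm farther back than shut.
Start: joints at [-1.282, 0.707, -0.028, 1.485, 0.022, 0.951, -0.075], TCP at [186.746, 543.801, 218.168] pointing down, gripper open.
Joint ranges: [-2.71, 2.71], [-0.32, 2.16], [-1.57, 1.52], [0, 2.45], [-1.46, 4.6], [0, 2.02], [-2.83, 2.83]. Speed limits (rad/s): [1.89, 1.89, 2.57, 2.57, 3.01, 3.01, 3.01].

### API

Orientations are given as a unit quaternion [x, y, z, w].
In Python, from rig import move_pose, move_straight, movej, set_gripper, wait, ik, get_state, capture, camera_params, MotionError, job_done, masks_of, mark_of gives the robot as it stands. Calls block until the motion is done:
- move_pose(position, orientation): joint-space move of the TCP to a pose.
- move_straight(position, ori=None, rate=150, contact_N=None): straight line of the TCP; ori=None keeps the orientation; rate is the mean speed in mm/s. With contact_N (N) it stops when the force on the tool has changed by that much, and returns True; else False.
- movej(angles): joint-space move.
- set_gripper(opening): finger opening in mm; the grip force is fixed at half the most; returns when the fingers have stopped.
- wait(seconds).
- ik(position, orientation): joint angles nearest the present ones, or None.
- get_state(): the state.
- capture(name): name is "scene" or "top" or "wrist"; returns the picture (480x640x3 uint8, red, green, blue); there is no depth.
- camera_params(name): a dict with "K" (3x3 intrinsics, pixels), "position" and "rotation" of the camera in the world. Camera axes: x right, y down, z forward; pixel columns grow to the right and rows downward; lengths in mm; the calibration is good to about 2 mm. A picture is of the moment at which its call begins: read the wrist's pose just before it. camera_params takes no time and is no camera call; for the wrist camera it gives the pose at the moment of the call.
A pose or a line that the arm cannot do raises MotionError and nothing moves.
- job_done(): hands the job in, once; it reports no verdict.
Trained networks look in the newest picture that a camera, given by its name, has taken for a name from the list of things; names that differ only in an ending like _2 or _b are one class to them, and where a whole thing is asked for, a point or a joint stands for the part that bears it (a point fixed in the world has none). Each returns a list of dicts, best first, with "score" (0 to 1); they miss things now and then, are a little off and sometimes report something else, mostly with a low value. They report only what shows in the picture. A call takes as long as a camera call. They do not tell look-alikes from the thing itself.
- masks_of(camera, label): "pixels" (480x640 bool, what is visible of it) and "xy" ([column, row] in pixels, amid what is visible of it).
- mark_of(camera, label): "xy" ([column, row] in pixels: a listed point, or the origin of a listed thing).
The state is a dict: "time": time; "joint_positions": joint angles; "joint_vel": joint speeds; "tau": joint torques, N m; "eef_pos": TCP position; "tool_rot": TCP orientation; "wrist_force": force on the tool from outside, world axes, zero at the start; "torque": the same for the moment, N m; "opening": finger opening in mm.
Only numpy, scipy, OpenCV 4.12 (cv2) and the standard library are available. Lean on these libraries where they do the work, as an engineer would, in place of code of your own. Each camera call takes 0.05 s, during which the arm holds its last target.

### The job

Close the flux-cleaner tank: set the cam-arm cap on the tank's grooved adaptor and press it down slowly and gently, both arms still raised, until it is fully home against its stiff seal. Then swing its two cam arms down slowly, one after the other, until each is fully closed, without ramming or overloading the fitting, and leave the other things on the bench where they are.

Things in the scene. Friction and masses are not known exactly. Their poses are not given: they have to be found in the camera images.
- tank: Fixed low round stainless tank, 120 mm across, 50 mm high, origin at the centre of its underside, z up. From the middle of its lid rises an upright aluminium grooved adaptor, 53 mm across, its top 145 mm above the bench and chamfered over 5 mm, with a 22 mm wide groove 38 mm across beginning 12.5 mm below the top.
- port_top (a point): Centre of the top face of the grooved adaptor, z up. In its mouth sits a black rubber seal plug, 34 mm across, standing 5 mm proud of this face; it yields only slowly (9 N, plus 2 N for each mm/s) and does not come back. The cap is home when its ceiling lies on this face; there the force rises sharply.
- cap: Loose aluminium cap, mouth down, 0.2 to 0.5 kg; origin at the centre of its mouth, z up. Round skirt 67 mm across, 56 mm bore. Flat top 52 mm above the origin, on it a square grip boss 28 x 28 mm (sides along x, y) from 52 to 86 mm. Two cam arms on its +x and -x sides, hinges along y, 38 mm from the centre, 24 mm above the origin; raised they reach 80 mm out: grip across y.
- cap_seat (a point): Centre of the flat ceiling inside the cap, 44 mm above its mouth; z up. Set on the adaptor (1.5 mm clearance all round, any yaw) and not pressed, it rests about 5 mm above port_top; pressed home it lies on it.
- cam_a (a joint): Hinge of the steel cam arm on the cap's +x side, rad: 0 = open (raised 45 degrees above level, pointing outward), growing as it swings outward and down, 1.92 = closed (end stop, hanging 65 degrees below level, its cam in the groove). Stiff: it stays where left, takes 4 to 6 N at the paddle when swung slowly, more when fast; at the stop the force rises sharply.
- cam_b (a joint): Hinge of the steel cam arm on the cap's -x side, rad: 0 = open (raised 45 degrees above level, pointing outward), growing as it swings outward and down, 1.92 = closed (end stop, hanging 65 degrees below level, its cam in the groove). Stiff: it stays where left, takes 4 to 6 N at the paddle when swung slowly, more when fast; at the stop the force rises sharply.
- cam_a_pad (a point): Point in the mid-plane of the +x-side cam arm, 45 mm from its hinge, within its paddle: steel, 6 mm thick, 20 mm wide (across the swing), ending 58 mm from the hinge. Press it here on its upper/outer face.
- cam_b_pad (a point): Point in the mid-plane of the -x-side cam arm, 45 mm from its hinge, within its paddle: steel, 6 mm thick, 20 mm wide (across the swing), ending 58 mm from the hinge. Press it here on its upper/outer face.
- plain_can: Fixed bystander beside the tank (the two may change sides): a like round can, 120 mm across and 50 mm high, with a wider, plain ungrooved neck 62 mm across whose top is 110 mm above the bench. Origin at the centre of its underside.
- blank_lid: Bystander: loose aluminium lid, 72 mm across, 30 mm high with its knob, no arms. Origin under its centre.
- solder_reel: Bystander: dark reel standing on end, 62 mm across, 40 mm high. Origin under its centre.
- flux_bottle: Bystander: white bottle, 40 mm across, 85 mm high. Origin under its centre.
- driver: Bystander: screwdriver lying along its x axis.
- paste_jar: Bystander: jar, 48 mm across, 40 mm high. Origin under its centre.
- relay: Bystander: black relay block, 30 x 45 x 28 mm. Origin under its centre.
- wrench: Bystander: steel wrench lying along its x axis.
Not all that is in view belongs to the job. What is shaped like the cap but pink or purple is not meant.

How it is judged:
By the outcome, as a careful person would: the job done as asked, in the order asked, and still so for the second after the job is handed in, with the robot touching nothing.
It also fails if it takes over 72 s, if anything falls off the work surface, if the arm or the gripper's body presses on something with over 40 N, if the wrist force passes 120 N, or if a joint passes its speed limit or range.

## Working session

There is one attempt and no reset: what is moved stays moved. The work goes in short steps, each a Python script; the robot and the scene stay as the last script left them, time stands still between calls to the robot, and variables do not carry over. Pictures are saved under pics/ and viewed, and the job is handed in when it is done.

```bash
ls; mkdir -p pics; python3 - <<'E'
from rig import *
import cv2
for n in("scene","top","wrist"):
    im=capture(n); cv2.imwrite(f"pics/{n}0.png",im[:,:,::-1])
    p=camera_params(n); print(n,p)
s=get_state(); print(s)
E
```

```text
pics
scene {'K': array([[563.69277781,   0.        , 329.57680181],
       [  0.        , 563.69277781, 232.73398736],
       [  0.        ,   0.        ,   1.        ]]), 'position': array([1366.02824994,  -82.49873144, 1128.4492442 ]), 'rotation': array([ 0.70553508,  0.62118782, -0.22894276, -0.25284612])}
top {'K': array([[532.03964882,   0.        , 321.25450028],
       [  0.        , 532.03964882, 233.74051571],
       [  0.        ,   0.        ,   1.        ]]), 'position': array([ 442.41183949,    7.78875097, 1247.05905803]), 'rotation': array([-0.70130574,  0.71202481, -0.03043272,  0.01627212])}
wrist {'K': array([[346.05280848,   0.        , 315.89401693],
       [  0.        , 346.05280848, 233.89042225],
       [  0.        ,   0.        ,   1.        ]]), 'position': array([119.80595064, 565.53573437, 374.81357387]), 'rotation': array([0.80562471, 0.57523545, 0.08193569, 0.1155835 ])}
{'time': 0.15, 'joint_positions': array([-1.2817335 ,  0.70694212, -0.02765461,  1.48491301,  0.02199394,
        0.95085755, -0.07548317]), 'joint_vel': array([-1.78901365e-04, -2.06605552e-03,  5.57490794e-04, -2.18792489e-03,
       -9.47456607e-04,  6.60461001e-04, -1.66128443e-05]), 'tau': array([ 7.89987280e-04, -8.83301711e+01,  1.23448245e+00, -2.36193895e+01,
        1.68853125e-02,  5.29856596e-03, -1.49772887e-06]), 'eef_pos': array([186.65008131, 543.64085949, 217.83975115]), 'tool_rot': array([ 0.57564944,  0.41063777, -0.41111254, -0.57531802]), 'wrist_force': array([0.15645733, 0.00044489, 0.29369697]), 'torque': array([-0.01008367,  0.02848023,  0.03736242]), 'opening': 85.75015464660063}
```

View pics/scene0.png

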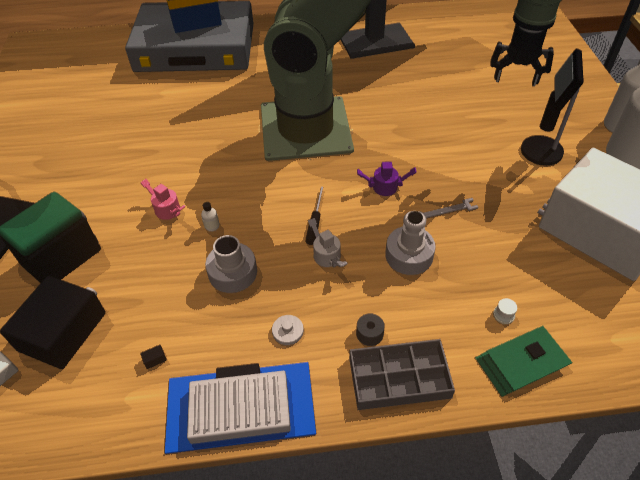

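View pics/top0.png

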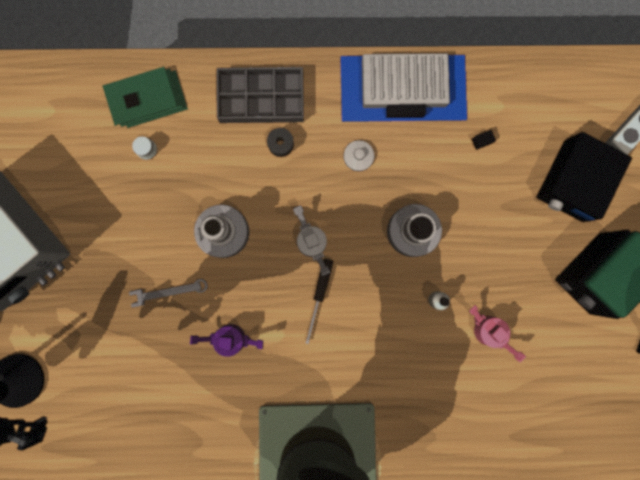

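```bash
python3 - <<'E'
from rig import *
from scipy.spatial.transform import Rotation as R
print(R.from_quat(get_state()['tool_rot']).as_matrix().round(3))
for n in("scene","top"):
    for l in("tank","port_top","cap","cap_seat","cam_a_pad","plain_can"):
        print(n,l,[(r['score'],r['xy']) for r in mark_of(n,l)])
E
```

```text
[[ 0.325 -0.    -0.946]
 [ 0.946 -0.001  0.325]
 [-0.001 -1.     0.   ]]
scene tank [(0.92, [409.7, 257.6])]
scene port_top []
scene cap [(0.92, [328.8, 253.1]), (0.89, [168.6, 207.4]), (0.59, [388.3, 185.4]), (0.5, [325.2, 244.1])]
scene cap_seat [(0.89, [328.9, 246.3]), (0.78, [385.5, 177.0]), (0.59, [162.0, 200.0])]
scene cam_a_pad [(0.59, [337.3, 266.3]), (0.37, [183.8, 208.9])]
scene plain_can [(0.67, [231.7, 273.9]), (0.25, [499.9, 317.2])]
top tank [(0.76, [222.7, 233.4])]
top port_top [(0.71, [209.3, 228.4]), (0.47, [311.1, 244.3])]
top cap [(0.97, [312.6, 245.8]), (0.91, [233.2, 340.0]), (0.7, [489.6, 330.1])]
top cap_seat [(0.96, [307.2, 241.6]), (0.86, [230.0, 341.3]), (0.71, [491.3, 331.5])]
top cam_a_pad [(0.73, [189.7, 339.2]), (0.69, [472.7, 309.6]), (0.69, [317.9, 301.3]), (0.62, [297.5, 208.5]), (0.19, [311.1, 246.0])]
top plain_can [(0.65, [414.4, 228.7])]
```

```bash
cat > h.py <<'E'
from rig import *
import numpy as np, cv2
from scipy.spatial.transform import Rotation as R
def ray(cam,px,p=None):
    p=p or camera_params(cam); d=R.from_quat(p['rotation']).as_matrix()@np.linalg.inv(p['K'])@np.array([px[0],px[1],1.])
    return np.array(p['position']),d/np.linalg.norm(d)
def atz(cam,px,z,p=None):
    o,d=ray(cam,px,p); return o+d*(z-o[2])/d[2]
def proj(cam,X,p=None):
    p=p or camera_params(cam); q=R.from_quat(p['rotation']).as_matrix().T@(np.asarray(X,float)-p['position']); q=p['K']@q; return q[:2]/q[2]
def tri(rs):
    A=np.zeros((3,3));b=np.zeros(3)
    for o,d in rs:
        M=np.eye(3)-np.outer(d,d);A+=M;b+=M@o
    return np.linalg.solve(A,b)
def crop(cam,c,hw,s,name,im=None):
    im=capture(cam) if im is None else im
    x,y=map(int,c); a=im[max(0,y-hw):y+hw,max(0,x-hw):x+hw]
    cv2.imwrite(name,cv2.resize(a,None,fx=s,fy=s,interpolation=cv2.INTER_CUBIC)[:,:,::-1])
E
python3 - <<'E'
from h import *
a=cv2.imread('pics/top0.png'); b=cv2.imread('pics/scene0.png')
f=lambda im,x,y:cv2.resize(im[y-35:y+35,x-50:x+50],(400,280),interpolation=cv2.INTER_CUBIC)
cv2.imwrite('pics/c1.png',np.vstack([np.hstack([f(a,311,240),f(b,326,250)]),np.hstack([f(a,222,230),f(b,410,240)])]))
print('cap',tri([ray('top',[312.6,245.8]),ray('scene',[328.8,253.1])]))
print('seat',tri([ray('top',[307.2,241.6]),ray('scene',[328.9,246.3])]))
print('tank',tri([ray('top',[222.7,233.4]),ray('scene',[409.7,257.6])]))
print('port',atz('top',[209.3,228.4],145))
E
```

```text
cap [497.13376198   8.1529201    2.99663758]
seat [504.62260211  14.1725487   39.12657017]
tank [529.58786111 215.02950959  -8.81728742]
port [529.60179291 216.62694958 145.        ]
```

View pics/c1.png

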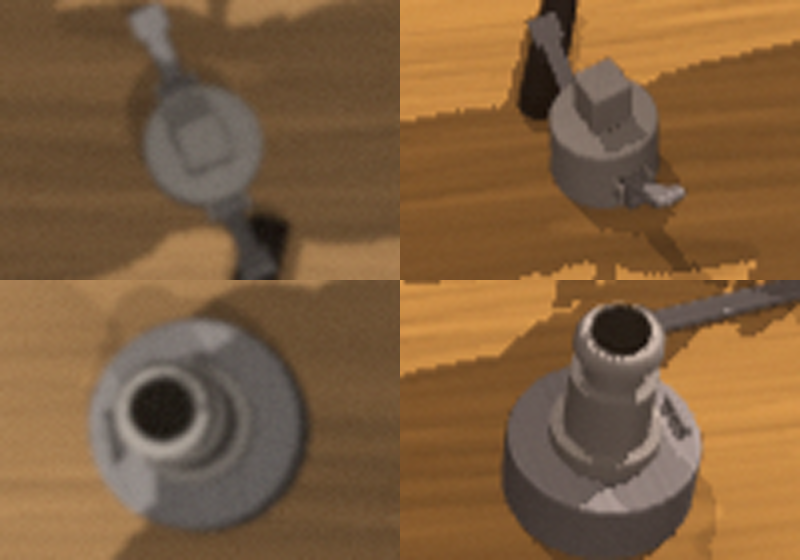

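```bash
python3 - <<'E'
from h import *
a=atz('top',[298.5,210],62);b=atz('top',[326.5,272],62);print(a,b,(a+b)/2,np.degrees(np.arctan2(*(a-b)[[1,0]])),np.linalg.norm(a-b))
print('boss',atz('top',[311-50+202/4,240-35+145/4],86))
print('rim',atz('top',[222-50+162/4,230-35+125/4],147))
p=camera_params('wrist'); s=get_state()
Rt=R.from_quat(s['tool_rot']).as_matrix(); Rc=R.from_quat(p['rotation']).as_matrix()
print((Rt.T@Rc).round(3), Rt.T@(p['position']-s['eef_pos']))
# candidates
c=np.array([502,8]);th=(a-b)[:2]/np.linalg.norm((a-b)[:2])
for sg in(1,-1):
    ex=sg*np.array([-th[1],th[0],0]); ey=np.array([0,0,-1.]); ez=np.cross(ex,ey)
    q=R.from_matrix(np.c_[ex,ey,ez]).as_quat()
    print(sg,ez,[ (z,ik([c[0],c[1],z],q)) for z in(70,250)])
    m=ez*0-70*ez
    print(ik([c[0]+m[0],c[1]+m[1],200],q))
E
```

```text
[574.61107647  33.49483523  62.        ] [435.2647776 -26.8915227  62.       ] [504.93792703   3.30165626  62.        ] 23.42971807888374 151.86804546586202
boss [502.92876636   5.48575743  86.        ]
rim [533.80467669 209.65388303 147.        ]
[[ 1.    0.   -0.  ]
 [ 0.   -0.28  0.96]
 [ 0.   -0.96 -0.28]] [  -1.12463885 -156.96174423   70.37377001]
1 [-0.91754851 -0.39762386 -0.        ] [(70, array([ 0.1170027 ,  0.85936869, -0.36072979,  1.8953881 ,  0.59758003,
        0.49513539,  1.3156516 ])), (250, array([ 0.10582187,  0.56944415, -0.32434215,  1.68837075,  0.21778739,
        0.91937496,  1.67622678]))]
[ 0.06037908  0.73124079 -0.35421068  1.53396341  0.29331299  0.92916591
  1.59265738]
-1 [0.91754851 0.39762386 0.        ] [(70, array([-0.25441142,  0.87445628,  0.32684753,  1.90699229, -0.59261132,
        0.45671971, -0.65857494])), (250, array([-0.39536897,  0.62141628,  0.58057167,  1.70410673, -0.40682843,
        0.93906338, -0.81810943]))]
[-0.32823343  0.59823628  0.51693986  1.99039093 -0.46471747  0.67008976
 -0.67653064]
```

```bash
cat >> h.py <<'E'
def tq(yaw,sg=1,tilt=0):
    "cap x axis at yaw; tool x along sg*cap y, tool y down; tilt(rad) about cap y axis: +tilt => fingers point toward +cap x"
    cx=np.array([np.cos(yaw),np.sin(yaw),0]);cy=np.array([-cx[1],cx[0],0])
    ex=sg*cy; ey=np.array([0,0,-1.])*np.cos(tilt)+cx*np.sin(tilt)
    return R.from_matrix(np.c_[ex,ey,np.cross(ex,ey)]).as_quat()
E
python3 - <<'E'
from h import *
y=np.radians(23.4); q=tq(y)
move_pose([503,6,240],q)
s=get_state();print(s['time'],s['eef_pos'],s['wrist_force'])
im=capture('wrist');cv2.imwrite('pics/w1.png',im[:,:,::-1])
p=camera_params('wrist')
for l in('cap','cap_seat','cam_a_pad'):print(l,[(r['score'],r['xy']) for r in mark_of('wrist',l)])
for X in([503,6,0],[503,6,86]):print(proj('wrist',X,p))
E
```

```text
2.9833 [502.99103795   6.74291877 239.96902835] [-1.07258692  0.95452831 -0.26460391]
cap [(0.98, [561.5, 82.0]), (0.79, [310.9, 198.3])]
cap_seat [(0.98, [314.4, 205.6]), (0.95, [595.7, 73.7])]
cam_a_pad [(0.58, [314.2, 272.8])]
[316.59089072 196.69140057]
[316.7624384  213.25588546]
```

View pics/w1.png

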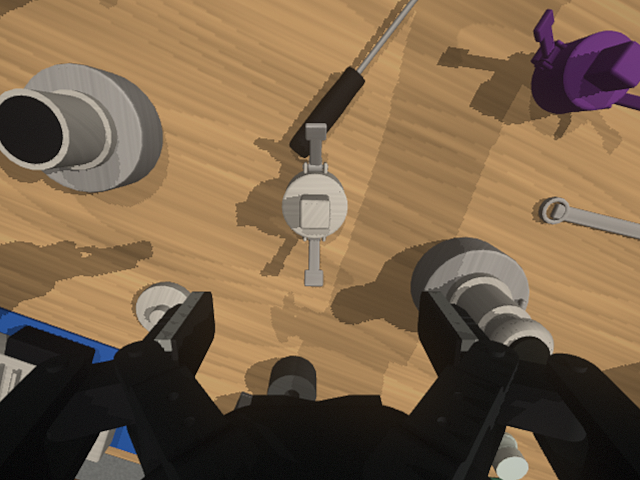

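```bash
python3 - <<'E'
from h import *
im=cv2.imread('pics/w1.png')[:,:,::-1]
crop('wrist',(315,206),90,4,'pics/c2.png',im)
E
```

```text
(no output)
```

View pics/c2.png

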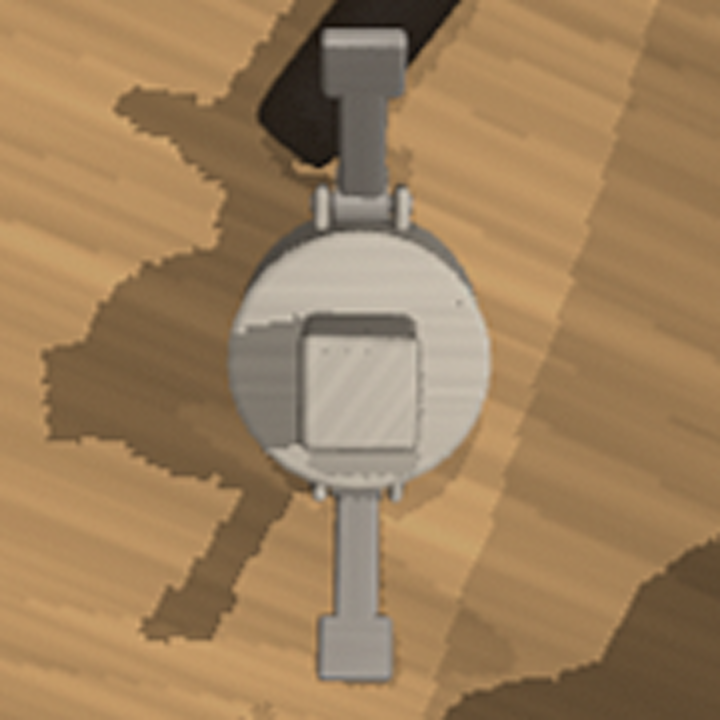

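```bash
python3 - <<'E'
from h import *
f=lambda x,y,z:atz('wrist',[225+x/4,116+y/4],z)
b=f(360,393,86);d=f(360,360,52);a1=f(364,64,62);a2=f(355,648,62)
print(b,d,a1,a2,(a1+a2)/2,np.degrees(np.arctan2(*(a2-a1)[[1,0]])),np.linalg.norm(a2-a1))
e1=f(305,393,86);e2=f(417,393,86);print('boss width',np.linalg.norm(e2-e1),np.degrees(np.arctan2(*(e1-e2)[[1,0]]))-90)
print('disc',np.linalg.norm(f(230,360,52)-f(490,360,52)))
e=f(302,450,86)-f(417,450,86);print(np.degrees(np.arctan2(*e[[1,0]]))-90)
E
```

```text
[504.48510721   4.55310202  86.        ] [503.87123658   4.18727087  52.        ] [437.41211426 -23.52168857  62.        ] [572.92534415  32.66306668  62.        ] [505.1687292    4.57068905  62.        ] 22.519246167123363 146.69888273965793
boss width 25.782507525385917 -156.562283153044
disc 65.94523054969014
-156.56171431714364
```

```bash
python3 - <<'E'
from h import *
q=tq(np.radians(23))
move_pose([504.3,4.4,150],q)
print(move_straight([504.3,4.4,70],q,100,contact_N=8))
s=get_state();print(s['time'],s['eef_pos'],s['wrist_force'])
print(set_gripper(20))
s=get_state();print(s['time'],s['opening'],s['eef_pos'],s['wrist_force'],s['torque'])
im=capture('wrist');cv2.imwrite('pics/w2.png',im[:,:,::-1])
E
```

```text
False
4.5833 [504.64222809   4.3979068   70.65120317] [-0.87360969 -0.39183487 -0.04558526]
False
5.1833 24.950051417954317 [504.35567239   4.69517033  70.30063981] [-1.11825094  1.33631272  7.47681011] [ 0.38413398  0.28155122 -0.00895677]
```

View pics/w2.png

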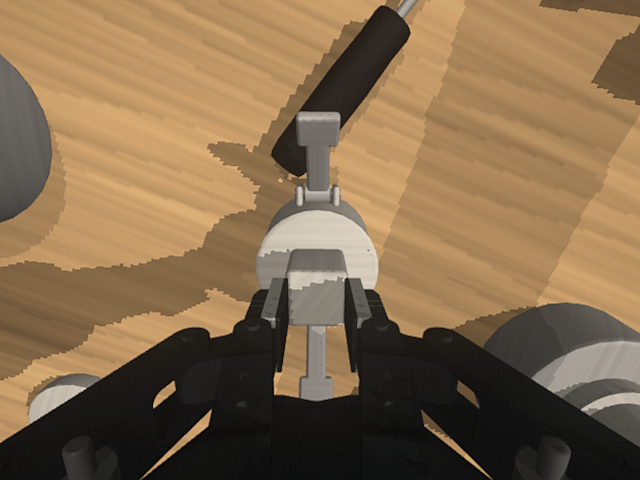

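```bash
python3 - <<'E'
from h import *
move_straight([504.3,4.4,250],None,150)
s=get_state();print(s['time'],s['opening'],s['eef_pos'],s['wrist_force'],s['torque'])
for cam,c,f in(('top',(212.5,227),'pics/top0.png'),('scene',(415,218),'pics/scene0.png')):
    im=cv2.imread(f); g=im.max(2); x,y=map(int,c); m=np.zeros_like(g); m[y-14:y+15,x-16:x+17]=(g[y-14:y+15,x-16:x+17]<50)*255
    n,l,st,ce=cv2.connectedComponentsWithStats(m); k=l[y,x] or 1+st[1:,4].argmax(); print(cam,ce[k],st[k])
    print(atz(cam,ce[k],150))
    if cam=='top':r1=ray(cam,ce[k])
    else:print(tri([r1,ray(cam,ce[k])]))
im=capture('scene');cv2.imwrite('pics/s3.png',im[:,:,::-1])
a=im[120:300,300:500];b=cv2.imread('pics/top0.png')[180:290,160:280,::-1]
o=np.hstack([cv2.resize(a,(440,396),interpolation=2),cv2.resize(b,(360,330),interpolation=2).copy() if 0 else cv2.copyMakeBorder(cv2.resize(b,(360,330),interpolation=2),0,66,0,0,0)])
cv2.imwrite('pics/c3.png',o[:,:,::-1])
E
```

```text
6.5833 24.770841901611576 [503.99516518   4.34431933 249.3942034 ] [ 0.16757224 -0.2086332  -3.01886732] [ 0.01125556 -0.01317475 -0.01028402]
top [212.2        226.89032258] [205 220  15  14 155]
[532.24065895 209.72218276 150.        ]
scene [414.83870968 217.17741935] [408 212  14  11 124]
[532.79135676 210.93972019 150.        ]
[532.36914652 210.45122478 149.47459117]
```

View pics/c3.png

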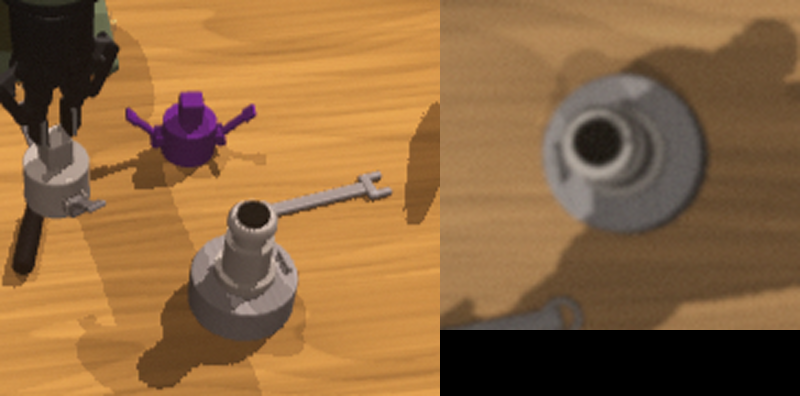

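```bash
python3 - <<'E'
from h import *
q=tq(np.radians(23))
move_pose([532.4+83,210.2+35,265],q)
s=get_state();print(s['time'],s['opening'],s['eef_pos'],s['wrist_force'])
im=capture('wrist');p=camera_params('wrist')
c=proj('wrist',[532.4,210.2,150],p);print(c)
cv2.imwrite('pics/w4.png',im[:,:,::-1])
np.save('p4.npy',np.r_[p['position'],p['rotation']])
crop('wrist',c,75,5,'pics/c4.png',im)
print([(r['score'],r['xy']) for r in mark_of('wrist','port_top')], proj('wrist',[532.4,210.2,145],p))
E
```

```text
7.6667 24.93486037060026 [615.58868024 243.83746983 264.85424304] [ 0.86844876 -0.56020193 -3.25421786]
[320.34228213 106.98930579]
[(0.68, [317.6, 104.9]), (0.3, [469.7, 42.5])] [320.26833061 107.4659057 ]
```

View pics/w4.png

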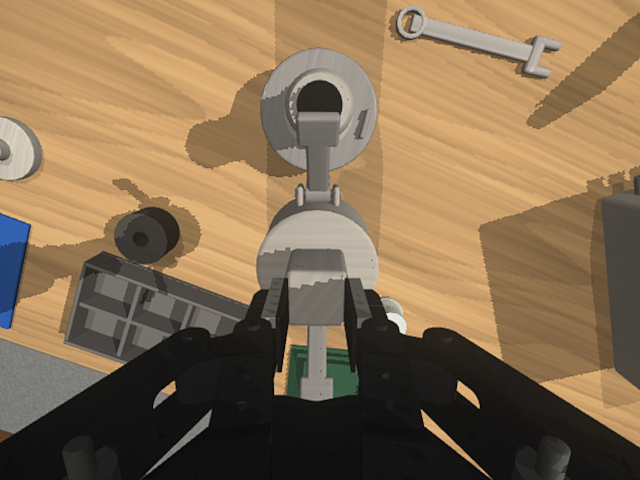

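View pics/c4.png

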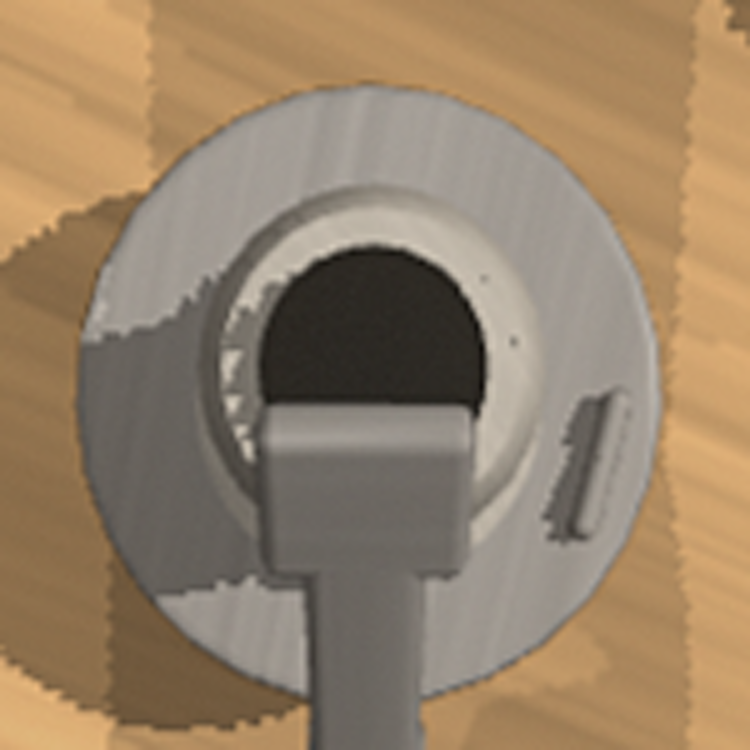

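```bash
python3 - <<'E'
from h import *
im=cv2.imread('pics/w4.png').max(2); v=np.load('p4.npy'); p=dict(camera_params('wrist'),position=v[:3],rotation=v[3:])
m=np.zeros_like(im); m[70:111,290:350]=(im[70:111,290:350]<75)
e=[]
for r in range(76,108):
    xs=np.flatnonzero(m[r,:]); 
    if len(xs)>8:e+=[(xs[0]-.5,r),(xs[-1]+.5,r)]
for c in range(300,341):
    ys=np.flatnonzero(m[:,c])
    if len(ys):e.append((c,ys[0]-.5))
P=np.array([atz('wrist',x,150,p) for x in e])[:,:2]
from scipy.optimize import least_squares
f=least_squares(lambda t:np.hypot(*(P-t[:2]).T)-t[2],[532,210,17],loss='soft_l1');print(f.x,np.abs(f.fun).mean())
f=least_squares(lambda t:np.hypot(*(P-t[:2]).T)-17,[532,210],loss='soft_l1');print(f.x,np.abs(f.fun).mean())
E
```

```text
[531.21747633 208.61884272  16.74898868] 0.16320188954035048
[531.51355009 208.73933542] 0.19286392712634795
```

```bash
python3 - <<'E'
from h import *
q=tq(np.radians(23))
x,y=531.4,208.8
move_pose([x,y,245],q)
print(move_straight([x,y,215],q,40,contact_N=6))
s=get_state();print(s['time'],s['eef_pos'],s['wrist_force'])
print(move_straight([x,y,182],q,40,contact_N=6))
s=get_state();print(s['time'],s['opening'],s['eef_pos'],s['wrist_force'],s['torque'])
im=capture('scene');cv2.imwrite('pics/s5.png',im[:,:,::-1]); crop('scene',(415,218),60,6,'pics/c5.png',im)
E
```

```text
False
9.2417 [531.50732362 208.87205232 215.21666643] [-0.03925996  0.51906597 -2.81770137]
False
10.2167 25.32840861191702 [531.50363248 208.82748966 182.20854348] [-0.4424481  -1.01225091 -2.74051502] [ 0.03554749 -0.03350973 -0.00042045]
```

View pics/c5.png

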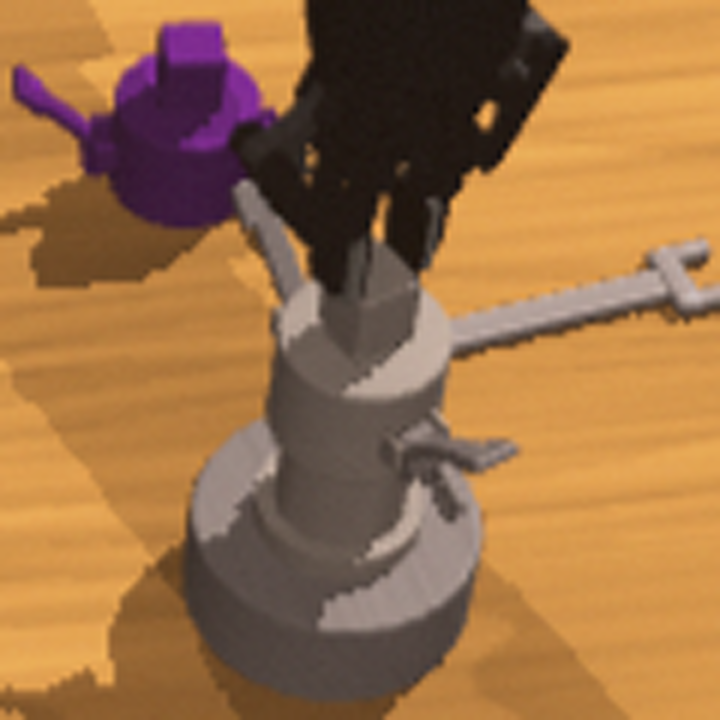

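```bash
python3 - <<'E'
from h import *
x,y=531.4,208.8
def st(t):
    s=get_state();print(t,round(s['time'],2),round(s['opening'],2),s['eef_pos'].round(2),s['wrist_force'].round(1),s['torque'].round(2))
print(move_straight([x,y,177.5],None,5,contact_N=6)); st('a')
for z in (175,172.5):
    print(move_straight([x,y,z],None,1.8,contact_N=25)); st(z)
print(move_straight([x,y,167],None,1.8,contact_N=14)); st('c')
E
```

```text
False
a 11.32 24.94 [531.42 208.82 177.55] [ 0.6 -0.1 -3.6] [-0.05 -0.01 -0.02]
False
175 12.3 24.88 [531.56 208.99 175.52] [-1.7 -0.2  7.2] [-0.13  0.33 -0.01]
False
172.5 13.28 24.9 [531.56 208.99 173.1 ] [-2.6  0.4  7.3] [-0.1   0.46  0.02]
True
c 14.25 24.51 [531.41 209.14 171.2 ] [-1.9 -0.5  9.4] [-0.24  0.42 -0.04]
```

```bash
python3 - <<'E'
from h import *
x,y=531.4,208.8
def st(t):
    s=get_state();print(t,round(s['time'],2),round(s['opening'],2),s['eef_pos'].round(2),s['wrist_force'].round(1),s['torque'].round(2))
st('0')
print(move_straight([x,y,167],None,1.8,contact_N=20)); st('c')
im=capture('scene'); crop('scene',(415,218),60,6,'pics/c6.png',im)
E
```

```text
0 14.25 24.51 [531.41 209.14 171.2 ] [-1.9 -0.5  9.4] [-0.24  0.42 -0.04]
True
c 14.81 24.51 [531.37 209.19 171.14] [-2.8 -0.2 11.5] [-0.32  0.47  0.01]
```

View pics/c6.png

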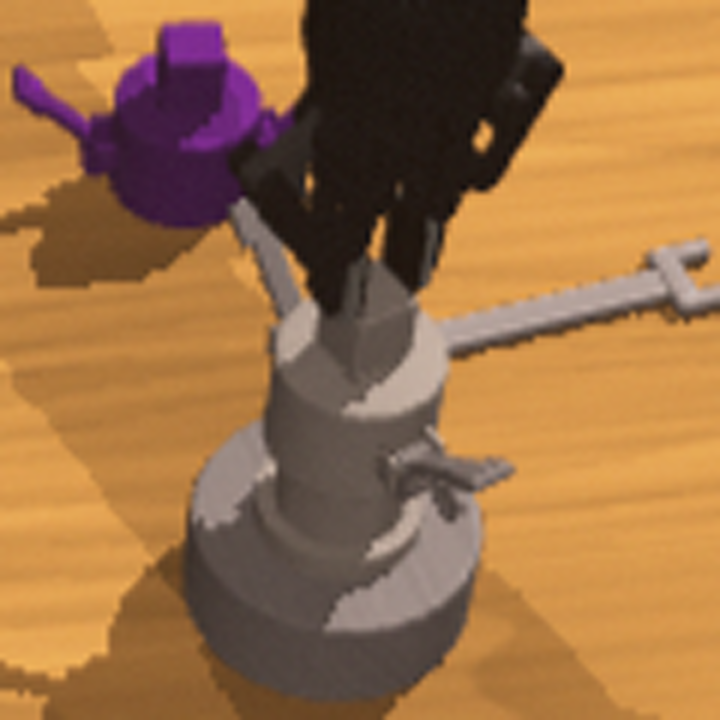

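```bash
python3 - <<'E'
from h import *
x,y=531.4,209
def st(t):
    s=get_state();print(t,round(s['time'],2),round(s['opening'],2),s['eef_pos'].round(2),s['wrist_force'].round(1),s['torque'].round(2))
set_gripper(60); st('open')
move_straight([x,y,240],None,120)
set_gripper(0); st('closed')
im=capture('wrist');p=camera_params('wrist');cv2.imwrite('pics/w7.png',im[:,:,::-1])
np.save('p7.npy',np.r_[p['position'],p['rotation']])
E
```

```text
open 15.29 59.76 [531.1  209.08 170.33] [-1.1  0.5 -0.9] [ 0.03 -0.01  0.03]
closed 16.62 -0.26 [531.38 209.01 239.96] [ 0.5 -0.7 -0.9] [ 0.04  0.02 -0.02]
```

View pics/w7.png

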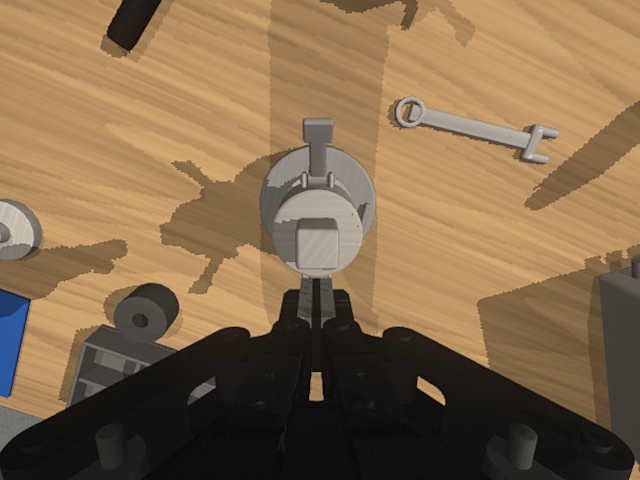

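```bash
python3 - <<'E'
from h import *
im=cv2.imread('pics/w7.png')[:,:,::-1]
crop('wrist',(318,210),100,4,'pics/c7.png',im)
crop('wrist',(318,330),70,5,'pics/c7b.png',im)
E
```

```text
(no output)
```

View pics/c7.png

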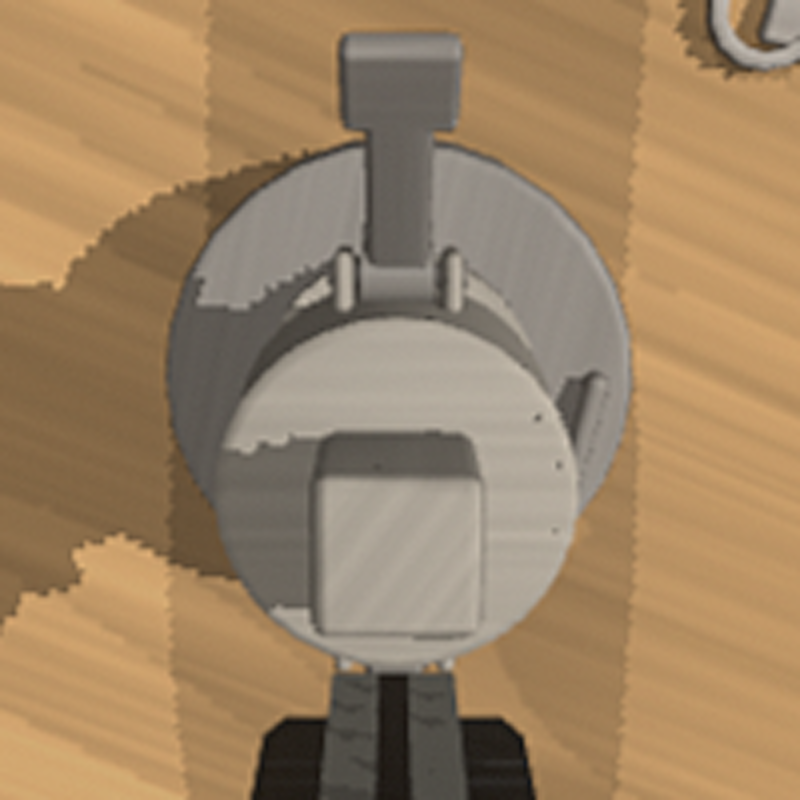

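View pics/c7b.png

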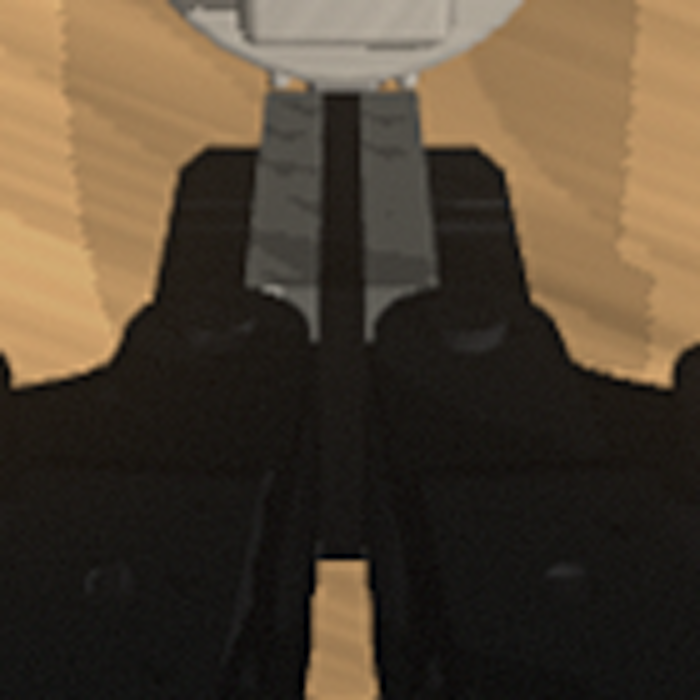

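```bash
python3 - <<'E'
from h import *
v=np.load('p7.npy'); p=dict(camera_params('wrist'),position=v[:3],rotation=v[3:])
f=lambda x,y,z:atz('wrist',[218+x/4,110+y/4],z,p)
b=(f(317,555,187)+f(482,555,187))/2;print('boss',b,np.linalg.norm(f(317,555,187)-f(482,555,187)))
c=(f(218,490,153)+f(578,490,153))/2;print('disc',c,np.linalg.norm(f(218,490,153)-f(578,490,153)), f(398,318,153),f(398,662,153),(f(398,318,153)+f(398,662,153))/2)
t=f(401,45,166);print('armtip',t,np.degrees(np.arctan2(*(c-t)[[1,0]])),np.linalg.norm((c-t)[:2]))
h=f(400,285,125);print('hinge',h,np.linalg.norm((c-h)[:2]),np.degrees(np.arctan2(*(c-h)[[1,0]])))
print('tipend', [proj('wrist',X,p) for X in ([531.4,209,226],[531.4,209,240])])
E
```

```text
boss [531.37618719 208.79564207 187.        ] 26.40298799639649
disc [530.46562422 208.30787847 153.        ] 66.01849599337275 [501.32730528 195.88720599 153.        ] [561.79861066 221.66487951 153.        ] [531.56295797 208.77604275 153.        ]
armtip [459.24613617 178.40464243 166.        ] 22.77628561028833 77.24259837960102
hinge [499.22836894 195.55162331 125.        ] 33.74149023540872 22.21346970145787
tipend [array([318.60748899, 272.53074028]), array([318.81883969, 283.54175828])]
```

```bash
python3 - <<'E'
from h import *
x,y=531.4,208.8
def st(t):
    s=get_state();print(t,round(s['time'],2),round(s['opening'],2),s['eef_pos'].round(2),s['wrist_force'].round(1),s['torque'].round(2))
print(move_straight([x,y,206],None,60,contact_N=5)); st('n')
print(move_straight([x,y,180],None,6,contact_N=6)); st('c')
print(move_straight([x,y,175],None,3,contact_N=18)); st('d')
im=capture('wrist');p=camera_params('wrist');crop('wrist',(318,280),80,5,'pics/c8.png',im)
E
```

```text
False
n 17.39 -0.51 [531.51 208.88 206.14] [-0.9 -0.2  0.7] [-0.03 -0.02 -0.01]
False
c 21.88 0.29 [531.42 208.79 180.02] [-0.7 -0.3  0.3] [-0.01 -0.04  0.01]
False
d 23.69 -0.0 [531.41 208.83 175.02] [ 0.2 -0.3  0.4] [-0.03 -0.   -0.02]
```

View pics/c8.png

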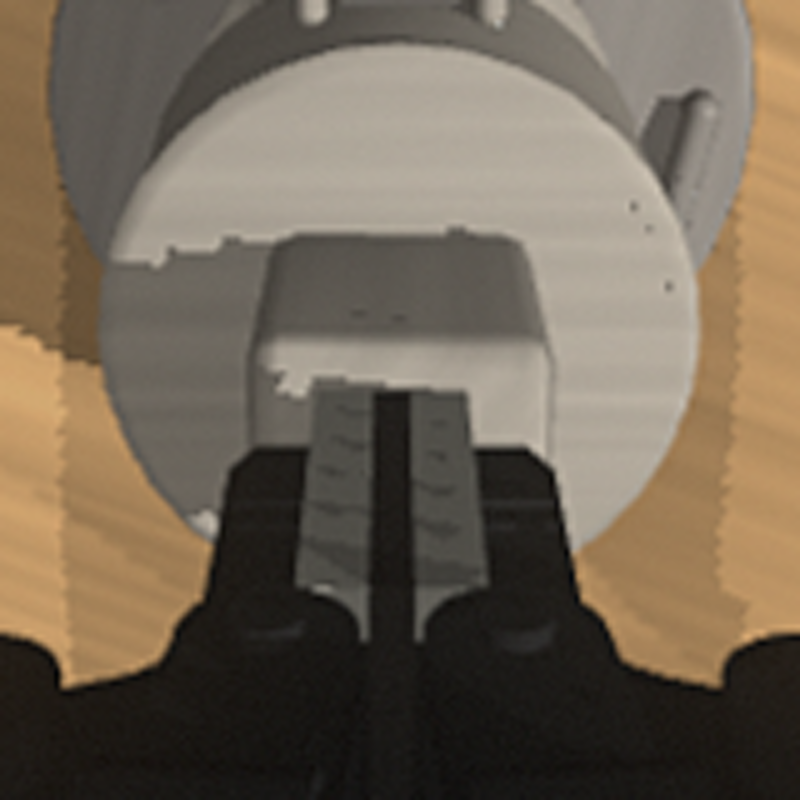

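```bash
python3 - <<'E'
from h import *
x,y=531.4,208.8
def st(t):
    s=get_state();print(t,round(s['time'],2),round(s['opening'],2),s['eef_pos'].round(2),s['wrist_force'].round(1),s['torque'].round(2))
print(move_straight([x,y,160],None,8,contact_N=6)); st('c')
im=capture('wrist');cv2.imwrite('pics/w9.png',im[:,:,::-1]);
im=capture('scene');crop('scene',(415,210),60,6,'pics/c9.png',im)
E
```

```text
True
c 24.26 0.14 [531.44 208.82 174.  ] [-0.8 -1.   7.6] [-0.09  0.19  0.01]
```

View pics/w9.png

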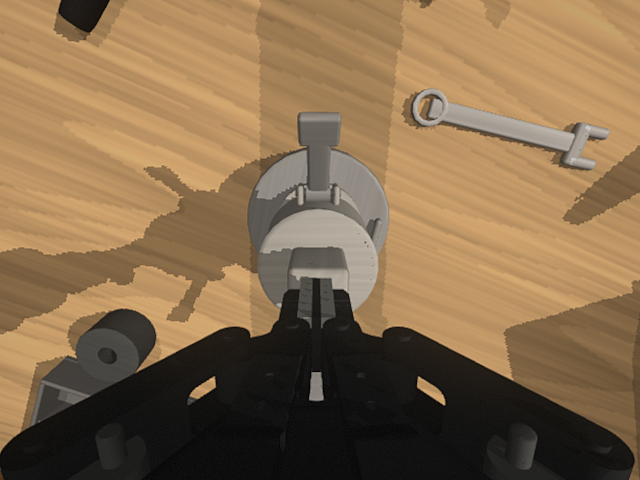

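View pics/c9.png

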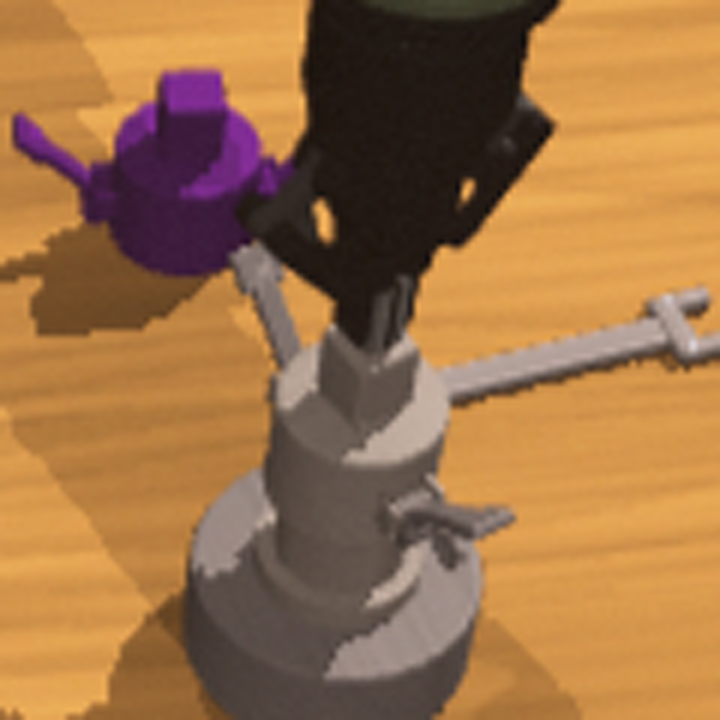

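```bash
cat >> h.py <<'E'
C=np.array([531.4,208.8]);YAW=np.radians(22.9);HB=9.;TIP=13.
def wp(side,phi,sc=46.,lift=0.):
    f=(np.pi/4-phi)/1.92; tau=np.radians(33)*f
    u=np.array([np.cos(phi),np.sin(phi)]);n=np.array([-u[1],u[0]])
    a=np.array([np.sin(tau),np.cos(tau)]);b=np.array([a[1],-a[0]])
    d=phi+tau;sg=np.sign(d) or 1
    P=np.array([38,101+24])+u*(sc+sg*HB*np.exp(-(d/.3)**2))+n*3
    t=P-sg*HB*b-TIP*a
    cx=np.array([np.cos(YAW),np.sin(YAW)])
    return [*(C+side*t[0]*cx),t[1]+lift],tq(YAW,1,-side*tau)
E
python3 - <<'E'
from h import *
for side in(-1,1):
    for phi in np.radians([58,45,20,0,-30,-65,-70]):
        p,q=wp(side,phi);j=ik(p,q);print(side,round(np.degrees(phi)),np.round(p,1),None if j is None else j.round(2))
E
```

```text
-1 58 [483.7 188.7 152. ] [-0.28  0.76 -0.29  1.69  0.27  0.8   1.28]
-1 45 [476.7 185.7 146.7] [-0.28  0.73 -0.27  1.8   0.3   0.66  1.24]
-1 20 [466.7 181.5 132.1] [-0.33  0.7  -0.18  2.    0.38  0.34  1.15]
-1 0 [460.4 178.8 117.5] [-0.43  0.71 -0.01  2.16  0.43  0.05  1.1 ]
-1 -30 [461.2 179.1  92.9] [ 0.18  1.13 -1.35  2.33  1.8   1.18 -0.26]
-1 -65 [475.7 185.3  69. ] None
-1 -70 [479.3 186.8  67.1] None
1 58 [579.1 228.9 152. ] [-0.29  0.83 -0.28  1.47  0.29  0.81  1.29]
1 45 [586.1 231.9 146.7] [-0.3   0.88 -0.29  1.35  0.27  0.95  1.32]
1 20 [596.1 236.1 132.1] [-0.31  0.99 -0.29  1.12  0.25  1.19  1.37]
1 0 [602.4 238.8 117.5] [-0.33  1.09 -0.29  0.93  0.23  1.39  1.4 ]
1 -30 [601.6 238.5  92.9] [-0.36  1.25 -0.27  0.63  0.22  1.67  1.45]
1 -65 [587.1 232.3  69. ] None
1 -70 [583.5 230.8  67.1] None
```

```bash
sed -i 's/def wp(side,phi,sc=46.,lift=0.):/def wp(side,phi,sc=46.,lift=0.,sgn=1,tm=15):/; s/np.radians(33)\*f/np.radians(tm)*f/; s/tq(YAW,1,-side/tq(YAW,sgn,-side/' h.py
python3 - <<'E'
from h import *
for side in(-1,1):
  for sgn in(1,-1):
   for tm in(0,10,15,20,25):
    js=[ik(*wp(side,phi,sgn=sgn,tm=tm)) for phi in np.radians([55,45,20,0,-30,-50,-65,-70])]
    print(side,sgn,tm,[None if j is None else [round(j[i],2) for i in (3,5,6)] for j in js[-4:]],sum(j is None for j in js))
E
```

```text
-1 1 0 [[np.float64(1.95), np.float64(0.44), np.float64(1.18)], [np.float64(1.93), np.float64(0.43), np.float64(1.18)], [np.float64(1.9), np.float64(0.44), np.float64(1.18)], [np.float64(1.89), np.float64(0.44), np.float64(1.18)]] 0
-1 1 10 [[np.float64(2.08), np.float64(0.2), np.float64(1.12)], [np.float64(2.09), np.float64(0.11), np.float64(1.11)], [np.float64(2.09), np.float64(0.07), np.float64(1.11)], [np.float64(2.09), np.float64(0.06), np.float64(1.1)]] 0
-1 1 15 [[np.float64(2.14), np.float64(0.07), np.float64(1.1)], [np.float64(2.15), np.float64(1.16), np.float64(0.0)], [np.float64(2.16), np.float64(1.17), np.float64(-0.03)], [np.float64(2.17), np.float64(1.18), np.float64(-0.04)]] 0
-1 1 20 [[np.float64(2.18), np.float64(1.13), np.float64(-0.02)], [np.float64(2.23), np.float64(1.17), np.float64(-0.12)], [np.float64(2.26), np.float64(1.2), np.float64(-0.17)], [np.float64(2.26), np.float64(1.21), np.float64(-0.19)]] 0
-1 1 25 [[np.float64(2.24), np.float64(1.14), np.float64(-0.11)], [np.float64(2.31), np.float64(1.21), np.float64(-0.24)], [np.float64(2.35), np.float64(1.27), n
[... 2906 characters left out ...]
.float64(1.03), np.float64(1.6), np.float64(-0.94)], [np.float64(1.0), np.float64(1.63), np.float64(-0.95)], [np.float64(1.0), np.float64(1.65), np.float64(-0.95)], [np.float64(1.01), np.float64(1.65), np.float64(-0.95)]] 0
1 -1 20 [[np.float64(0.94), np.float64(1.67), np.float64(-0.99)], [np.float64(0.87), np.float64(1.72), np.float64(-1.03)], [np.float64(0.85), np.float64(1.76), np.float64(-1.04)], [np.float64(0.85), np.float64(1.77), np.float64(-1.04)]] 0
1 -1 25 [[np.float64(0.84), np.float64(1.75), np.float64(-1.05)], [np.float64(0.73), np.float64(1.83), np.float64(-1.11)], [np.float64(0.68), np.float64(1.88), np.float64(-1.13)], [np.float64(0.66), np.float64(1.9), np.float64(-1.14)]] 0
```

```bash
cat >> h.py <<'E'
def st(t):
    s=get_state();print(t,round(s['time'],2),s['eef_pos'].round(1),'F',s['wrist_force'].round(1),'M',s['torque'].round(2))
def sweep(side,degs,rate=13,N=15,**k):
    for d in degs:
        p,q=wp(side,np.radians(d),**k)
        r=move_straight(p,q,rate,contact_N=N); st((d,r))
        if r: return True
    return False
E
python3 - <<'E'
from h import *
move_straight([*C,200],None,120)
p,q=wp(1,np.radians(56),tm=25); move_pose([p[0],p[1],200],q); st('above')
print(move_straight(p,q,60,contact_N=5)); st('start')
sweep(1,[45,35,25],tm=25)
im=capture('scene');crop('scene',(415,215),60,6,'pics/c10.png',im)
E
```

```text
above 25.05 [579.9 229.4 198.7] F [-1.1  0.3 -0.2] M [ 0.    0.1  -0.04]
False
start 26.01 [580.2 229.5 151.8] F [ 0.9 -0.5  0.2] M [-0.03  0.07  0.  ]
(45, False) 26.78 [586.1 231.9 146.6] F [0.  0.3 0.7] M [ 0.01  0.04 -0.03]
(35, False) 27.51 [590.8 233.9 141.2] F [-2.2 -1.8  0.2] M [-0.1   0.34  0.02]
(25, False) 28.23 [594.9 235.7 135.1] F [-1.6 -1.3  1. ] M [-0.13  0.3   0.06]
```

View pics/c10.png

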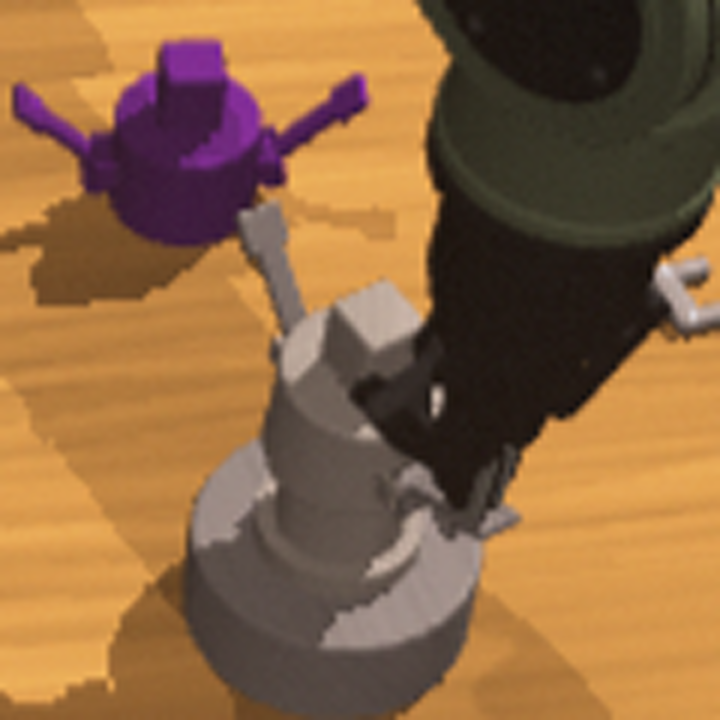

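```bash
python3 - <<'E'
from h import *
sweep(1,[13,0,-12,-25],tm=25)
im=capture('scene');crop('scene',(415,215),60,6,'pics/c11.png',im)
E
```

```text
(13, False) 29.16 [599.6 237.6 127.1] F [-0.7 -0.3  0.2] M [-0.04  0.17  0.  ]
(0, False) 30.2 [604.5 239.7 116.8] F [-1.7  0.1  1.6] M [-0.02  0.04 -0.02]
(-12, False) 31.2 [605.9 240.3 105.8] F [-0.9 -1.8  1.1] M [ 0.08 -0.04  0.06]
(-25, False) 32.1 [605.  239.9  96.1] F [-0.2 -0.3  3.3] M [-0.03  0.19 -0.01]
```

View pics/c11.png

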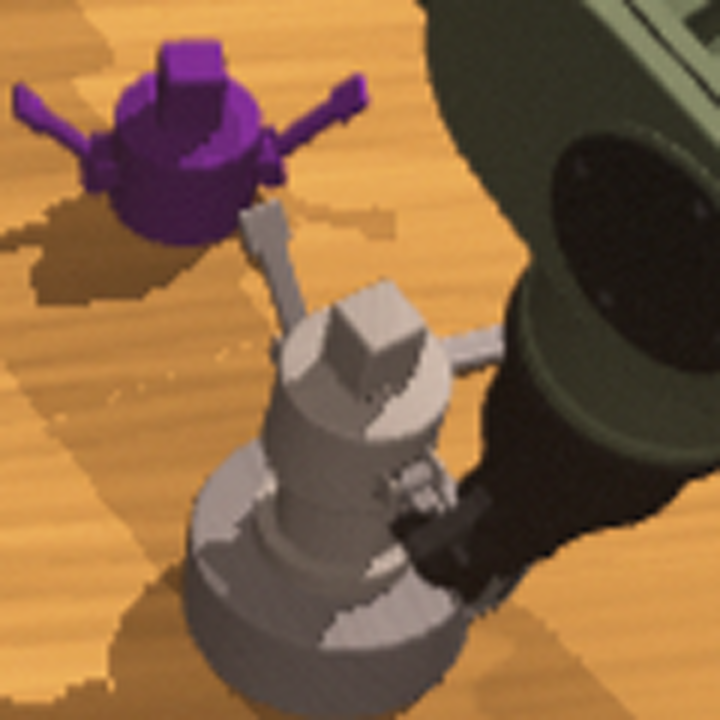

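```bash
python3 - <<'E'
from h import *
if not sweep(1,[-38,-50],tm=25):
    if not sweep(1,[-60],tm=25,rate=10): print(sweep(1,[-75],tm=25,rate=6,N=14))
im=capture('scene');crop('scene',(415,215),60,6,'pics/c12.png',im)
E
```

```text
(-38, False) 33.13 [603.7 239.3  85.4] F [-0.5  0.3  4.8] M [ 0.05 -0.   -0.03]
(-50, False) 34.07 [598.8 237.3  76.7] F [1.3 0.7 3.6] M [ 0.16 -0.24 -0.01]
(-60, False) 35.08 [592.5 234.6  71.1] F [0.7 1.1 3. ] M [ 0.22 -0.27 -0.03]
(-75, True) 36.92 [583.9 231.   66.1] F [5.1 2.  5.3] M [ 0.37 -0.89 -0.05]
True
```

View pics/c12.png

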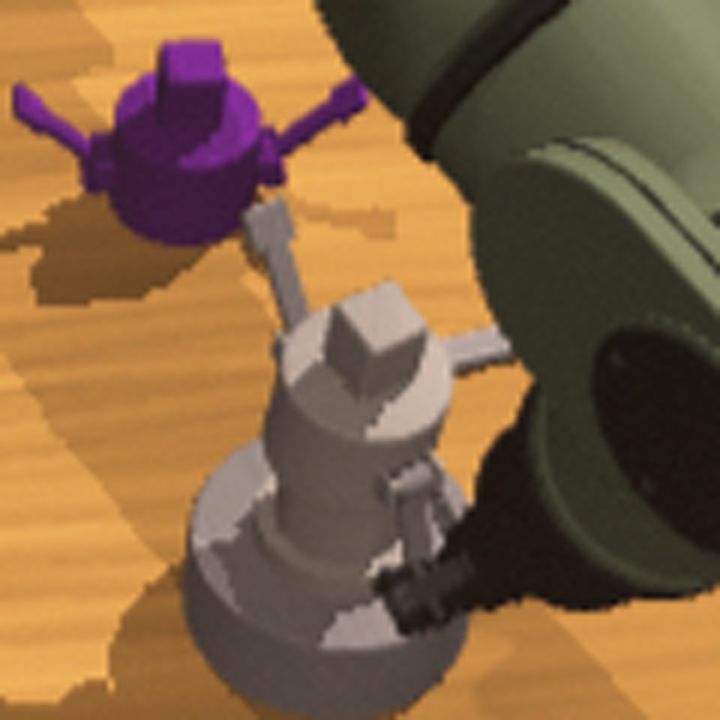

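```bash
python3 - <<'E'
from h import *
print(sweep(1,[-80],tm=25,rate=5,N=12))
# back off outwards, up
p,q=wp(1,np.radians(-75),tm=25); s=get_state()['eef_pos']
cx=np.array([np.cos(YAW),np.sin(YAW),0])
move_straight(s+cx*25+[0,0,8],None,80); st('off')
im=capture('scene');crop('scene',(415,215),60,6,'pics/c13.png',im)
E
```

```text
(-80, True) 37.57 [583.7 230.9  65.9] F [5.7 2.6 6.9] M [ 0.35 -0.85  0.04]
True
off 38.05 [606.2 240.5  73.1] F [ 0.2 -1.1 -0.2] M [ 0.17 -0.47 -0.03]
```

View pics/c13.png

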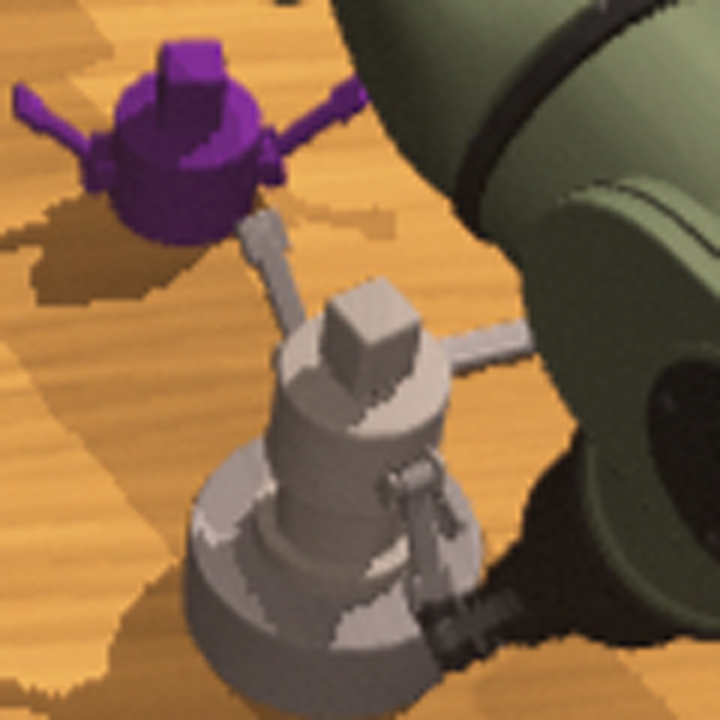

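```bash
python3 - <<'E'
from h import *
for d in(-75,-80,-84):
  for tm in (8,10): j=ik(*wp(-1,np.radians(d),tm=tm)); print(d,tm,None if j is None else j.round(2))
s=get_state()['eef_pos']
move_straight([s[0],s[1],215],None,150)
p,q=wp(-1,np.radians(56),tm=8); move_pose([p[0],p[1],210],q); st('above')
print(move_straight(p,q,70,contact_N=5)); st('start')
sweep(-1,[45,35,24,12],tm=8)
im=capture('scene');crop('scene',(405,215),60,6,'pics/c14.png',im)
E
```

```text
-75 8 [-0.4   0.83 -0.06  2.04  0.41  0.13  1.12]
-75 10 [-0.43  0.83 -0.01  2.08  0.42  0.04  1.11]
-80 8 [-0.4   0.83 -0.06  2.04  0.41  0.13  1.12]
-80 10 [-0.43  0.83 -0.01  2.08  0.43  0.04  1.11]
-84 8 [-0.41  0.83 -0.06  2.03  0.41  0.12  1.12]
-84 10 [-0.44  0.83 -0.01  2.08  0.43  0.03  1.11]Traceback (most recent call last):
  File "<stdin>", line 5, in <module>
rig.MotionError: the arm cannot follow that straight line within its joint ranges
```

```bash
python3 - <<'E'
from h import *
s=get_state()['eef_pos']
cx=np.array([np.cos(YAW),np.sin(YAW),0])
e=s+cx*12; 
move_straight([e[0],e[1],210],tq(YAW,1,0),150,contact_N=10); st('up')
p,q=wp(-1,np.radians(56),tm=8); move_pose([p[0],p[1],210],q); st('above')
print(move_straight(p,q,70,contact_N=5)); st('start')
sweep(-1,[45,35,24,12],tm=8)
im=capture('scene');crop('scene',(405,215),60,6,'pics/c14.png',im)
E
```

```text
up 39.66 [617.1 245.1 209.3] F [-0.9 -0.5  0.4] M [0.01 0.01 0.01]
above 40.37 [483.5 188.6 210. ] F [0.2 0.6 0.4] M [ 0.04 -0.02  0.  ]
False
start 41.35 [483.3 188.5 152. ] F [ 0.6 -0.2 -0.3] M [ 0.02 -0.07 -0.02]
(45, False) 42.17 [476.7 185.7 146.7] F [-0.7 -0.6  0.1] M [ 0.05 -0.    0.06]
(35, False) 42.92 [471.7 183.6 141. ] F [3.  1.5 2.4] M [ 0.32 -0.58 -0.01]
(24, False) 43.75 [466.5 181.4 134. ] F [2.4 1.8 2.1] M [ 0.42 -0.73 -0.04]
(12, False) 44.73 [460.2 178.7 125.8] F [2.2 2.  2.2] M [ 0.23 -0.54 -0.04]
```

View pics/c14.png

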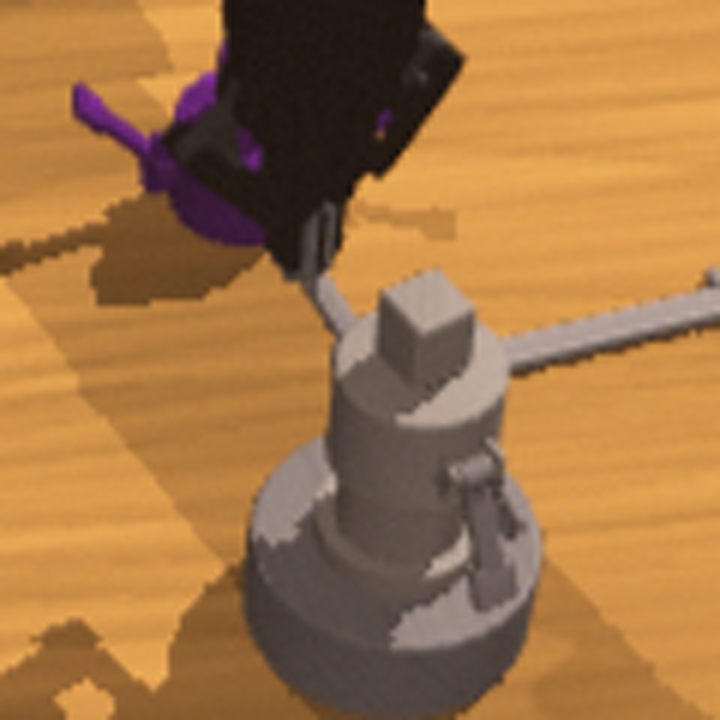

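Arm a hangs fully closed; arm b is following. Continue.

```bash
python3 - <<'E'
from h import *
if not sweep(-1,[0,-12,-25,-38,-50],tm=8):
    if not sweep(-1,[-58],tm=8,rate=10): print(sweep(-1,[-80],tm=8,rate=6,N=14))
im=capture('scene');crop('scene',(405,215),60,6,'pics/c15.png',im)
E
```

```text
(0, False) 45.83 [454.8 176.4 115.5] F [1.8 0.3 2.5] M [ 0.13 -0.27 -0.01]
(-12, False) 46.71 [453.6 175.9 106.2] F [2.3 1.4 3.5] M [ 0.26 -0.45  0.04]
(-25, False) 47.7 [451.4 175.   95.5] F [0.3 0.4 4. ] M [ 0.08 -0.1  -0.01]
(-38, False) 48.67 [454.4 176.2  85.3] F [-0.   0.8  4.4] M [-0.02 -0.02  0.02]
(-50, False) 49.58 [460.2 178.7  77.7] F [-2.3 -1.1  2.2] M [-0.33  0.45 -0.01]
(-58, False) 50.38 [464.8 180.6  73.5] F [-4.  -3.6 -0.2] M [-0.71  0.87 -0.06]
(-80, True) 52.23 [472.7 183.7  68.2] F [-4.6 -0.6  9.4] M [-0.29  0.8   0.02]
True
```

View pics/c15.png

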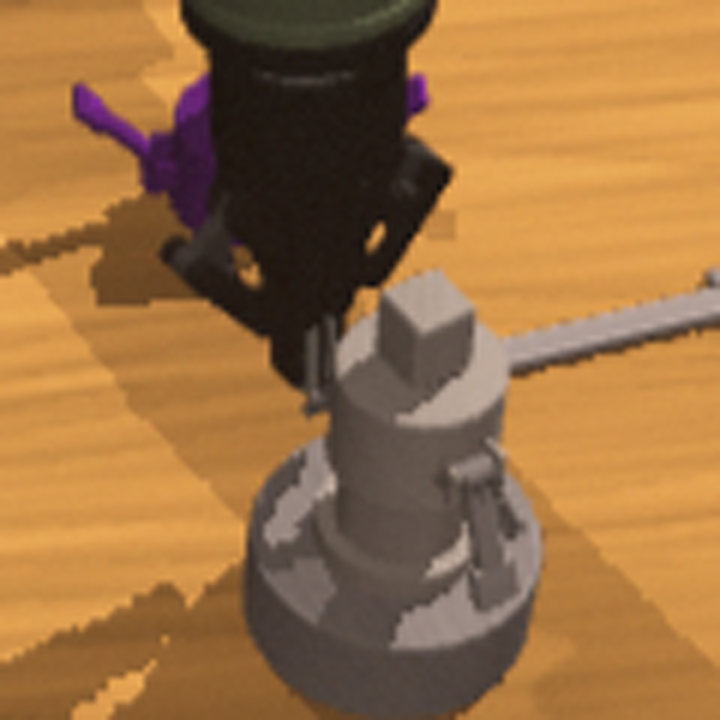

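```bash
python3 - <<'E'
from h import *
cx=np.array([np.cos(YAW),np.sin(YAW),0])
s=get_state()['eef_pos']
print(move_straight(s+cx*(-2)+[0,0,2],None,20)); st('back')
s=get_state()['eef_pos']
print(move_straight(s+cx*9,None,5,contact_N=14)); st('in')
im=capture('wrist');cv2.imwrite('pics/w16.png',im[:,:,::-1])
im=capture('scene');crop('scene',(405,215),60,6,'pics/c16.png',im)
E
```

```text
False
back 52.57 [471.1 183.2  70.3] F [-1.2 -0.6  0.1] M [-0.11  0.27 -0.02]
True
in 53.62 [472.8 183.5  69.5] F [-3.6 -0.8  5.6] M [-0.16  0.68 -0.01]
```

View pics/w16.png

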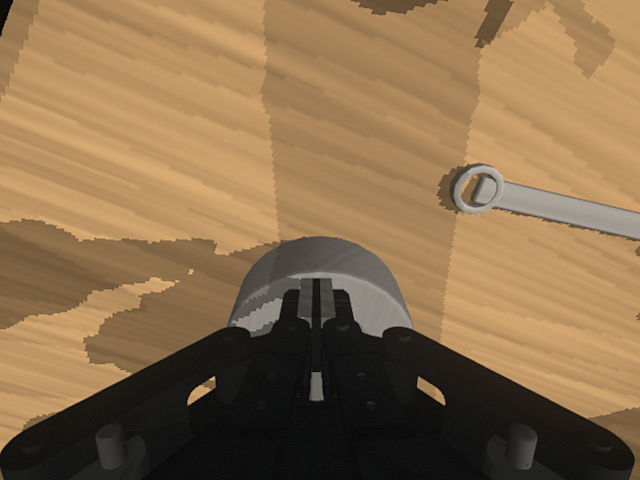

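View pics/c16.png

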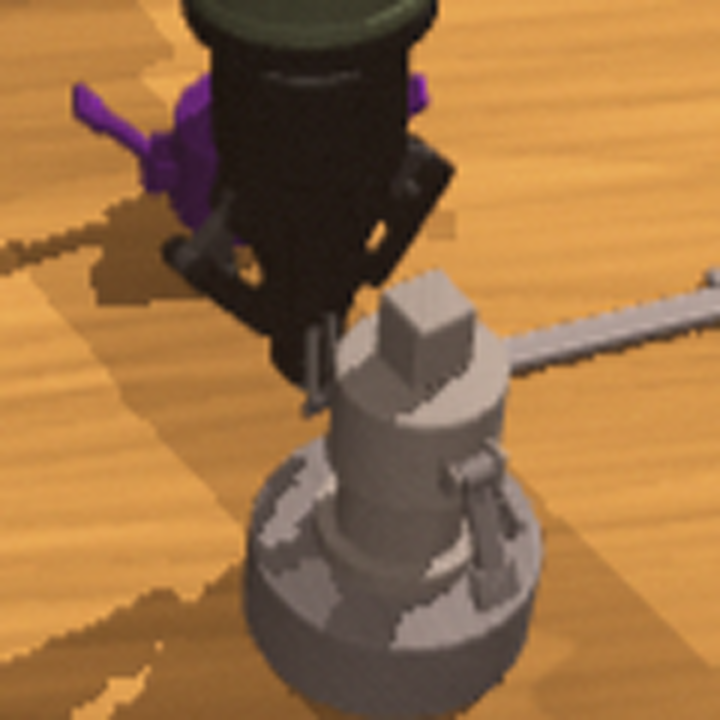

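```bash
python3 - <<'E'
from h import *
cx=np.array([np.cos(YAW),np.sin(YAW),0])
s=get_state()['eef_pos']
move_straight(s-cx*30+[0,0,3],None,120); st('back')
p=camera_params('wrist')
im=capture('wrist');cv2.imwrite('pics/w17.png',im[:,:,::-1])
im=capture('scene');crop('scene',(405,215),60,6,'pics/c17.png',im)
im=capture('top');crop('top',(215,230),40,8,'pics/t17.png',im)
v=np.r_[p['position'],p['rotation']];np.save('p17.npy',v)
E
```

```text
back 54.12 [445.6 172.2  72.6] F [0.  0.1 0.3] M [-0.05  0.09 -0.02]
```

View pics/c17.png

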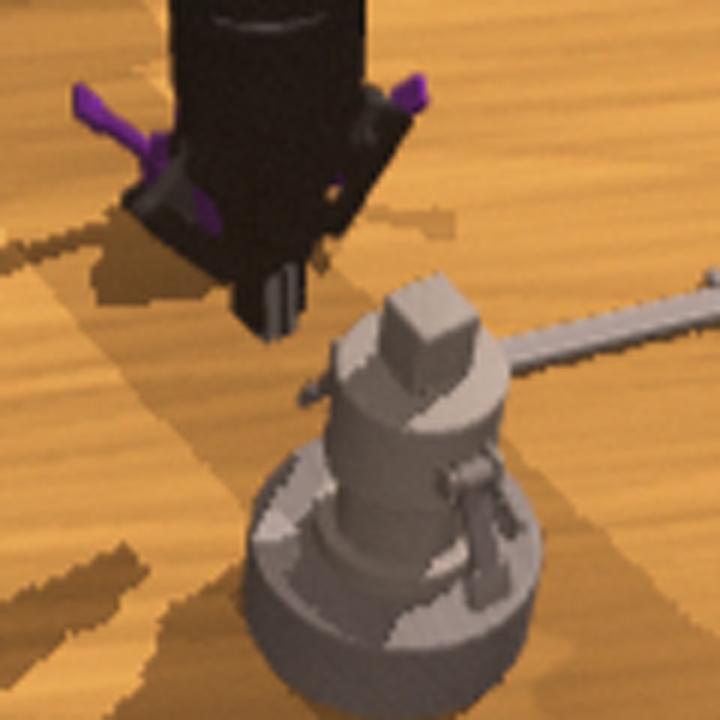

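View pics/w17.png

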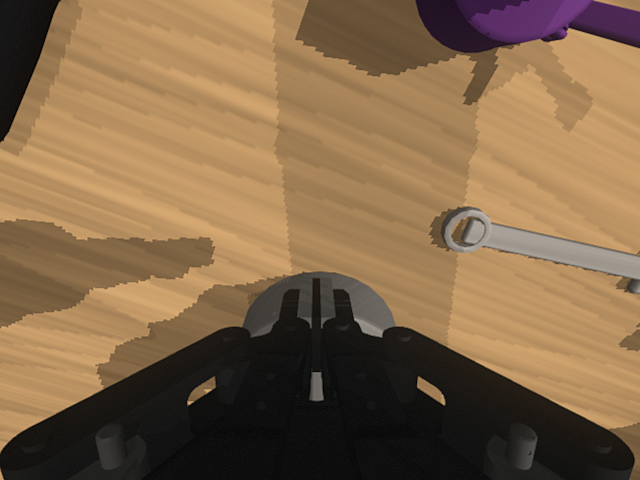

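View pics/t17.png

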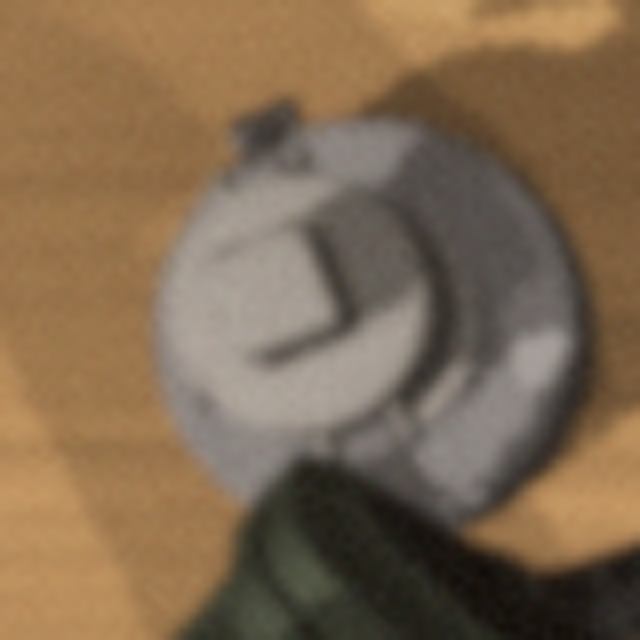

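```bash
python3 - <<'E'
from h import *
cx=np.array([np.cos(YAW),np.sin(YAW)]);cy=np.array([-cx[1],cx[0]])
for side in(1,-1):
  for d in(-45,-50,-55,-60,-65):
    a=np.radians(d);u=np.array([np.cos(a),np.sin(a)]);n=np.array([-u[1],u[0]]);o=[]
    for s,w,t in((58,-10,3),(58,10,3),(45,-10,3)):
        r=np.array([38,125])+u*s+n*t; X=[*(C+side*r[0]*cx+w*cy),r[1]]
        o.append(((proj('scene',X)-[345,155])*6).round())
    print(side,d,*o)
print('boss corners',[((proj('scene',[*(C+a*14*cx+b*14*cy),187])-[345,155])*6).round() for a in(1,-1) for b in(1,-1)])
E
```

```text
1 -45 [497. 627.] [539. 606.] [485. 596.]
1 -50 [490. 626.] [532. 605.] [480. 595.]
1 -55 [483. 624.] [525. 603.] [475. 594.]
1 -60 [476. 621.] [517. 601.] [469. 592.]
1 -65 [469. 618.] [510. 597.] [464. 590.]
-1 -45 [262. 356.] [302. 337.] [276. 355.]
-1 -50 [266. 367.] [306. 349.] [279. 364.]
-1 -55 [271. 378.] [311. 360.] [283. 373.]
-1 -60 [276. 390.] [316. 371.] [287. 382.]
-1 -65 [281. 401.] [321. 382.] [291. 390.]
boss corners [array([475., 316.]), array([414., 344.]), array([432., 269.]), array([371., 296.])]
```

```bash
python3 - <<'E'
import cv2
a=cv2.imread('pics/c17.png'); cv2.imwrite('pics/c17z.png',cv2.resize(a[300:500,220:420],None,fx=3,fy=3,interpolation=2))
E
```

```text
(no output)
```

View pics/c17z.png

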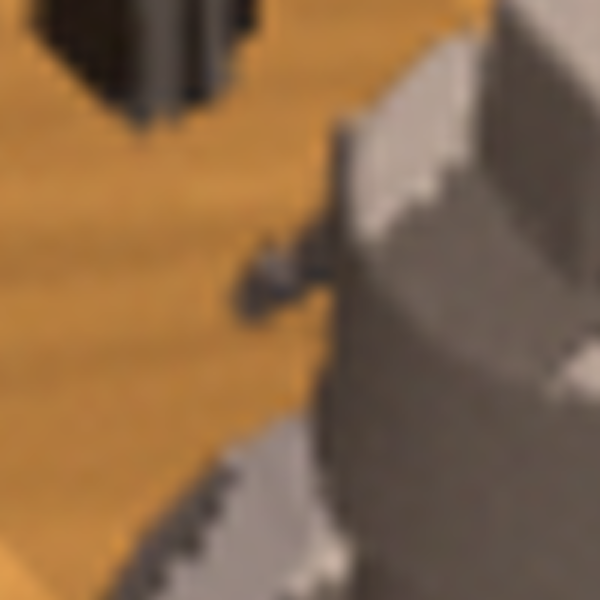

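```bash
python3 - <<'E'
from h import *
cx=np.array([np.cos(YAW),np.sin(YAW)])
f=lambda r,z:[*(C-cx*r),z]
move_straight(f(80,80),None,80); 
print(move_straight(f(67,80),None,40,contact_N=8)); st('n')
print(move_straight(f(52,80),None,6,contact_N=13)); st('in')
s=get_state()['eef_pos'];print((C-s[:2])@cx)
E
```

```text
False
n 55.09 [469.6 182.7  79.9] F [-0.  -0.1  0.2] M [-0.04  0.13 -0.04]
True
in 56.58 [476.1 185.2  79.4] F [-2.6 -0.6  5.4] M [-0.15  0.68  0.04]
60.14629066429094
```

```bash
python3 - <<'E'
from h import *
cx=np.array([np.cos(YAW),np.sin(YAW)])
f=lambda r,z:[*(C-cx*r),z]
move_straight(f(88,84),None,120)
move_straight(f(88,200),tq(YAW,1,0),180,contact_N=10)
move_straight(f(0,190),tq(YAW,1,0),150,contact_N=10); st('over')
print(move_straight(f(0,178),None,30,contact_N=6)); st('n')
print(move_straight(f(0,170),None,5,contact_N=8)); st('press')
move_straight(f(0,250),None,150)
im=capture('wrist');cv2.imwrite('pics/w18.png',im[:,:,::-1])
im=capture('scene');cv2.imwrite('pics/s18.png',im[:,:,::-1]);st('e')
E
```

```text
over 58.5 [530.7 208.6 189.7] F [-0.8  0.4 -0.3] M [-0.01  0.    0.01]
False
n 59.05 [531.3 208.8 178. ] F [-0.3  0.1  0.2] M [-0.01  0.01 -0.  ]
True
press 59.96 [531.4 208.8 174. ] F [-0.8 -1.6  7.9] M [-0.11  0.26  0.  ]
e 60.72 [531.1 208.6 248.9] F [-0.5  0.4 -0. ] M [ 0.04  0.03 -0.03]
```

View pics/w18.png

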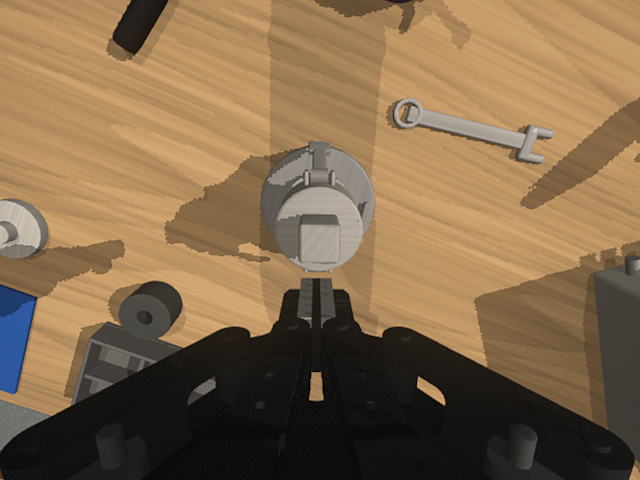

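View pics/s18.png

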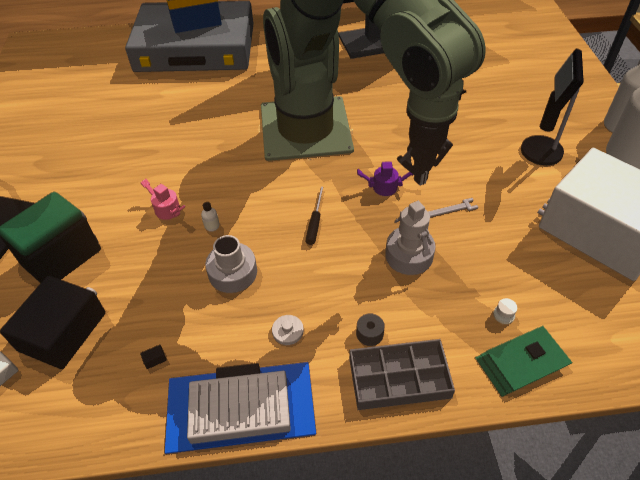

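```bash
python3 - <<'E'
from h import *
cx=np.array([np.cos(YAW),np.sin(YAW)])
for d in(-55,-60,-65):
    a=np.radians(d);r=np.array([38,125])+58*np.array([np.cos(a),np.sin(a)])+3*np.array([-np.sin(a),np.cos(a)])
    print(d,proj('wrist',[*(C-r[0]*cx),r[1]]))
print('boss',proj('wrist',[*(C-14*cx),187]),'hinge',proj('wrist',[*(C-38*cx),125]))
crop('wrist',(318,190),60,6,'pics/c18.png',cv2.imread('pics/w18.png')[:,:,::-1])
E
```

```text
-55 [317.61876414 131.01066784]
-60 [317.59792607 135.73070545]
-65 [317.57894758 140.60992595]
boss [318.21117131 225.0112941 ] hinge [317.80373173 176.76516848]
```

View pics/c18.png

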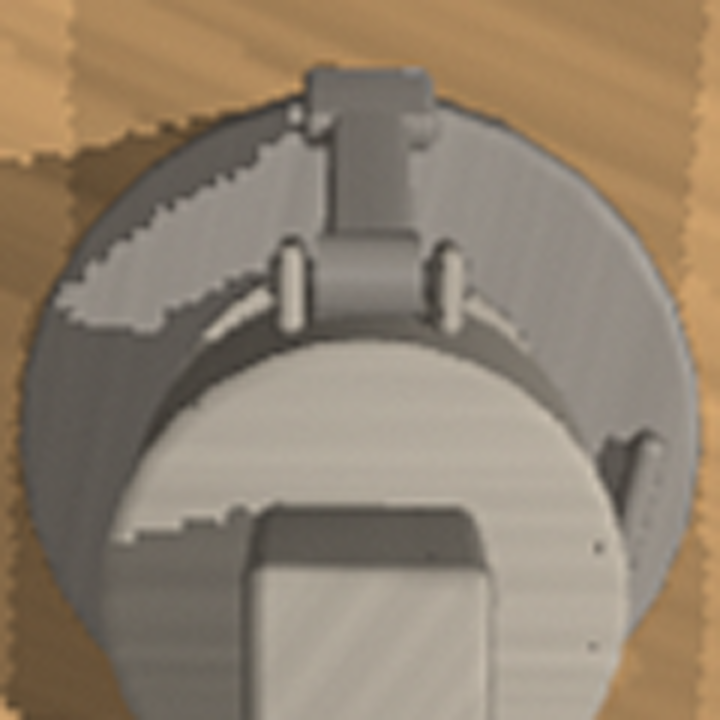

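```bash
python3 -c "
from rig import *
print(job_done(), get_state()['time'])"
```

```text
the job is handed in; nothing more can be done
the job is handed in; nothing more can be done
```

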